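# Make up two ingredient kits for the cooking class

## Robot

A 6-joint arm with a two-finger parallel gripper is mounted at the origin on the work surface. World frame = base frame: x ahead of the robot, y to its left, z up, the work surface at z = 0. Lengths are in mm, angles in rad, forces in N, time in s.
With the tool pointing down it reaches from about 250 to 775 mm from the base axis. Payload 8.9 kg.
Tool frame: the origin (TCP) lies between the finger pads; the fingertips stand 25 mm ahead of it and the grasp point (between the pads) lies 6 mm ahead of it (manip.nose_length is the distance from the TCP to the fingertips, in mm); z points along the fingers, y is the direction in which the jaws open and shut (so a half turn about z gives the same grasp; the last joint's range is limited). The gripper opens to 85 mm and grips with 20 to 120 N. Pads are 22 mm wide; open, the fingers measure 114 mm over their backs; the gripper's body (76 mm by 85 mm) begins 54 mm behind the grasp point. The pads swing forward as they close: fully open they stand 13 mm farther back than shut.
Start: joints at [1.014, 0.291, -0.153, 1.127, 0, 1.431], TCP at [213.013, 479.843, 256.305] pointing down, gripper open.
Joint ranges: [-2.52, 2.52], [-0.91, 1.74], [-1.3, 1.37], [-1.96, 2.02], [-1.52, 1.47], [-3.14, 3.14]. Speed limits (rad/s): [2.22, 2.22, 2.79, 3.14, 3.14, 3.14].

## Interface

Orientations are given as a unit quaternion [x, y, z, w].
In Python, from cell import manip gives the robot as it stands.
- The arm moves only by the tool carry_out, never from a script. Its argument "series" is a list of rows, each a list of 7 numbers: the shift along the tool's x, y, z normalised to -1 to 1, where 1 is 40 mm, then the turn, a rotation vector about the tool's x, y, z normalised to -1 to 1, where 1 is 180 degrees, then the finger opening in mm, from 0 to 85.4. A call has 1 to 10 rows; each row shifts and turns the commanded pose from where the row before left it, along the tool's axes as they then stand; what a row does not reach is not made up. A row lasts 1/12 s, in which the tool goes at most 41.7 mm and 7.16 degrees, less where a joint would pass 70% of its speed; a pose out of reach is approached as far as the arm can. A call with a number of a shift or a turn outside -1 to 1 is refused whole. A call with a gripper value outside its range is refused whole. The fingers move at their own pace and stop on an object; "newtons" is the grip in N (left out, the last holds). Time passes only in rows, so rows that do not move let the fingers close. It gives the time, the measured TCP pose, the force and the opening at its end, in the units of the state.
- manip.get_state(): the state, without advancing time (a new reading comes with each control period).
- manip.get_image(name): name is "scene" or "side" or "wrist"; returns a dict with "img" (384x512x3 uint8, red, green, blue), "depth" (384x512 float32, mm along the optical axis (not along the pixel's ray), 0 where there is no reading), "intrinsics" (3x3 intrinsics, pixels), "dist" ([k1, k2, p1, p2, k3] as OpenCV has them; the pictures are not rectified), "R" (3x3) and "t" (3): a world point X has camera coordinates R X + t. Camera axes: x right, y down, z forward; pixel columns grow to the right and rows downward; lengths in mm; the calibration is good to about 2 mm. A picture is of the moment at which its call begins.
- manip.finish_job(): hands the job in, once; it reports no verdict.
Trained networks look in the newest picture that a camera, given by its name, has taken for a name from the list of things; names that differ only in an ending like _2 or _b are one class to them, and where a whole thing is asked for, a point or a joint stands for the part that bears it (a point fixed in the world has none). Each returns a list of dicts, best first, with "p" (0 to 1); they miss things now and then, are a little off and sometimes report something else, mostly with a low value. They report only what shows in the picture. A call takes as long as a camera call. They do not tell look-alikes from the thing itself.
- manip.find_in(camera, target): "rect" ([centre column, centre row, width, height] in pixels, round what is visible of it).
- manip.place_of(camera, target): "xy" ([column, row] in pixels: a listed point, or the origin of a listed thing).
The state is a dict: "time": time; "q": joint angles; "qd": joint speeds; "joint_torque": joint torques, N m; "tcp_pos": TCP position; "eef_rot": TCP orientation; "ft_force": force on the tool from outside, world axes, zero at the start; "wrist_torque": the same for the moment, N m; "gripper_width": finger opening in mm.
Only numpy, scipy, OpenCV 4.12 (cv2) and the standard library are available. Lean on these libraries where they do the work, as an engineer would, in place of code of your own. Each camera call takes 0.05 s, during which the arm holds its last target.

## Task

Make up the two kits for the class: the pie kit is the butter tub in the large compartment of the orange tray and the green-capped spice jar in its small compartment; the curry kit is the red tin in the large compartment of the blue tray and the yellow-capped spice jar in its small compartment. Set each thing down gently, not dropped, standing upright flat on the tray's floor. Leave the black-capped jar and the white tin where they stand.

Things in the scene. Friction and masses are not known exactly. Their poses are not given: they have to be found in the camera images.
- butter: white rectangular butter tub with a flat pale yellow lid, 56 mm (its own x) by 80 mm (its own y) by 52 mm tall, about 250 g, loose, standing flat; grip it across the 56 mm. Its origin is the centre of its underside, z up the height. Stock things stand in two columns of three, about 118 mm apart in x and 150 mm in y, in any order.
- jar_green: glass spice jar with a green screw cap, round, 45 mm in diameter, 82 mm tall in all (the cap is the top 20 mm), upright, about 130 g, loose on the worktop. Its origin is the centre of its underside, z up the height. Dull green contents.
- jar_yellow: glass spice jar with a yellow screw cap, round, 45 mm in diameter, 82 mm tall in all (the cap is the top 20 mm), upright, about 130 g, loose on the worktop. Its origin is the centre of its underside, z up the height. Yellow contents.
- tin_red: round tin with red plastic overcap and red label band, 54 mm in diameter, 62 mm tall, upright, about 200 g, loose. Its origin is the centre of its underside, z up the height. 
- jar_black: glass spice jar with a black screw cap, round, 45 mm in diameter, 82 mm tall in all (the cap is the top 20 mm), upright, about 130 g, loose on the worktop. Its origin is the centre of its underside, z up the height. Brown contents. Not needed: stays where it is.
- tin_white: round tin with white plastic overcap and white label band, 54 mm in diameter, 62 mm tall, upright, about 200 g, loose. Its origin is the centre of its underside, z up the height. Not needed: stays where it is.
- tray_orange: orange open plastic tray, 194 mm (own x) by 118 mm (own y), walls 22 mm high, 4 mm thick; fixed. Origin: centre of underside. A cross wall, 22 mm high, at x = -13 mm parts it: SMALL compartment at -x, 78 (x) by 110 (y) mm inside, centre x = -54 mm, y = 0; LARGE one at +x, 104 by 110 mm inside, centre x = +41 mm, y = 0. Inner floor at z = 4 mm, level.
- tray_blue: blue open plastic tray, 194 mm (own x) by 118 mm (own y), walls 22 mm high, 4 mm thick; fixed. Origin: centre of underside. A cross wall, 22 mm high, at x = -13 mm parts it: SMALL compartment at -x, 78 (x) by 110 (y) mm inside, centre x = -54 mm, y = 0; LARGE one at +x, 104 by 110 mm inside, centre x = +41 mm, y = 0. Inner floor at z = 4 mm, level.
Mind the look-alikes: they are no part of the job. There is more than one size of the tray_blue; the one meant has the size given above.

How it is judged (in metres and radians):
At the end, for the whole second after the job is handed in: Orange tray: butter tub in the large, green-capped jar in the small compartment; blue tray: red tin in the large, yellow-capped jar in the small. Each on the floor (4 mm), inside the walls, upright within 0.1 rad, released, still. Black-capped jar and white tin within 25 mm of their start (x of butter in the frame of tray_orange between -0.011 and 0.093 m and y of butter in the frame of tray_orange between -0.055 and 0.055 m and z of butter in the frame of tray_orange between -0.002 and 0.008 m and angle between each of butter, jar_green, tin_red, jar_yellow's own z axis and vertical below 0.1 rad and linear speed of each of butter, jar_green, tin_red, jar_yellow below 0.02 m/s and angular speed of each of butter, jar_green, tin_red, jar_yellow below 0.3 rad/s and x of jar_green in the frame of tray_orange between -0.093 and -0.015 m and y of jar_green in the frame of tray_orange between -0.055 and 0.055 m and z of jar_green in the frame of tray_orange between -0.002 and 0.008 m and x of tin_red in the frame of tray_blue between -0.011 and 0.093 m and y of tin_red in the frame of tray_blue between -0.055 and 0.055 m and z of tin_red in the frame of tray_blue between -0.002 and 0.008 m and x of jar_yellow in the frame of tray_blue between -0.093 and -0.015 m and y of jar_yellow in the frame of tray_blue between -0.055 and 0.055 m and z of jar_yellow in the frame of tray_blue between -0.002 and 0.008 m and distance of each of jar_black, tin_white from where it was at the start of the episode below 0.025 m); the robot touches nothing.
It fails at once if the black-capped jar or the white tin is moved from its place by more than 25 mm (distance of any of jar_black, tin_white from where it was at the start of the episode above 0.025 m).
It fails at once if the butter tub is dropped: it moves faster than 0.8 m/s with no finger on it (a fall of about 33 mm) (linear speed of butter above 0.8 m/s and contact force between the fingers and butter below 0.05 N).
It fails at once if the green-capped jar is dropped: it moves faster than 0.8 m/s with no finger on it (a fall of about 33 mm) (linear speed of jar_green above 0.8 m/s and contact force between the fingers and jar_green below 0.05 N).
It fails at once if the red tin is dropped: it moves faster than 0.8 m/s with no finger on it (a fall of about 33 mm) (linear speed of tin_red above 0.8 m/s and contact force between the fingers and tin_red below 0.05 N).
It fails at once if the yellow-capped jar is dropped: it moves faster than 0.8 m/s with no finger on it (a fall of about 33 mm) (linear speed of jar_yellow above 0.8 m/s and contact force between the fingers and jar_yellow below 0.05 N).
It also fails if it takes over 109 s, if anything falls off the work surface, if the arm or the gripper's body presses on something with over 40 N, if the wrist force passes 120 N, or if a joint passes its speed limit or range.

## Working session

There is one attempt and no reset: what is moved stays moved. The work goes in short steps, Python scripts to look and compute and a tool call to move; the robot and the scene stay as the last step left them, time stands still between calls to the robot, and variables do not carry over. Pictures are saved under pics/ and viewed, and the job is handed in when it is done.

Besides the shell and the picture viewer there is one more tool, called by a JSON object that holds its "api" and its "payload". carry_out: Moves the arm, as the interface text tells. Its arguments: {"type":"object","properties":{"series":{"type":"array"},"newtons":{"type":"number"}},"required":["series"]}

```bash
ls; mkdir -p pics; python3 - <<'E'
from cell import manip
import cv2,pickle
s=manip.get_state(); print(s)
for n in ["scene","side","wrist"]:
    d=manip.get_image(n); pickle.dump(d,open(f"{n}0.pkl","wb")); cv2.imwrite(f"pics/{n}0.png",d["img"][:,:,::-1])
    print(n,d["t"],-d["R"].T@d["t"], d["intrinsics"].tolist(), d["dist"])
    for t in ["butter","jar_green","jar_yellow","tin_red","jar_black","tin_white","tray_orange","tray_blue"]:
        print(t,[(r["xy"],round(r["p"],2)) for r in manip.place_of(n,t)])
E
```

```text
pics
{'time': 0.0, 'q': array([ 1.01370840e+00,  2.91268079e-01, -1.54147079e-01,  1.12672115e+00,
       -2.19787856e-05,  1.43150639e+00]), 'qd': array([ 5.66224912e-04,  7.89401271e-04, -9.30464279e-04, -4.15221930e-05,
        8.17320477e-04, -4.52865062e-04]), 'joint_torque': array([-4.08039647e-03, -5.37151730e+01,  3.31367934e+01,  1.61893928e-02,
       -4.74508925e-04,  2.89976512e-06]), 'tcp_pos': array([212.78807777, 479.47721546, 255.73089286]), 'eef_rot': array([ 2.07382905e-01,  9.78259619e-01, -6.33535048e-04, -2.18268006e-04]), 'ft_force': array([-0.23175233,  0.20170493,  0.51386843]), 'wrist_torque': array([-0.02257073, -0.02231756,  0.01149051]), 'gripper_width': 85.65536833130435}
scene [ 382.56004993 -210.00640575 1201.67927567] [797.05714085 469.06537635 882.70354637] [[384.7511627481081, 0.0, 250.33075103393884], [0.0, 384.7511627481081, 189.0967958615373], [0.0, 0.0, 1.0]] [0.00923601 0.         0.         0.         0.        ]
butter [([244.5, 169.2], 0.58)]
jar_green [([173.7, 204.6], 0.64)]
jar_yellow [([193.0, 252.0], 0.92), ([187.0, 129.7], 0.35)]
tin_re
[... 486 characters left out ...]
]
jar_green [([344.0, 191.0], 0.64)]
jar_yellow [([315.4, 170.6], 0.93)]
tin_red [([315.0, 172.4], 0.62), ([274.3, 180.1], 0.58)]
jar_black [([311.0, 210.8], 0.85)]
tin_white [([240.2, 189.8], 0.86)]
tray_orange [([211.1, 156.8], 0.57)]
tray_blue [([370.7, 263.6], 0.94), ([255.9, 330.0], 0.87)]
wrist [-524.8939845   -38.44867643  380.41989024] [139.55657794 512.1709945  374.05363589] [[310.436334349686, 0.0, 256.3154307715686], [0.0, 310.436334349686, 187.19970166679977], [0.0, 0.0, 1.0]] [-0.07689862  0.          0.          0.          0.        ]
butter []
jar_green []
jar_yellow []
tin_red []
jar_black []
tin_white [([100.2, 374.0], 0.86)]
tray_orange [([227.3, 349.7], 0.8)]
tray_blue []
```

```bash
python3 - <<'E'
import cv2
for n in ["scene","side"]:
    i=cv2.imread(f"pics/{n}0.png"); cv2.imwrite(f"pics/{n}0b.png",cv2.resize(i,(800,600)))
E
```

```text
(no output)
```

View pics/scene0b.png

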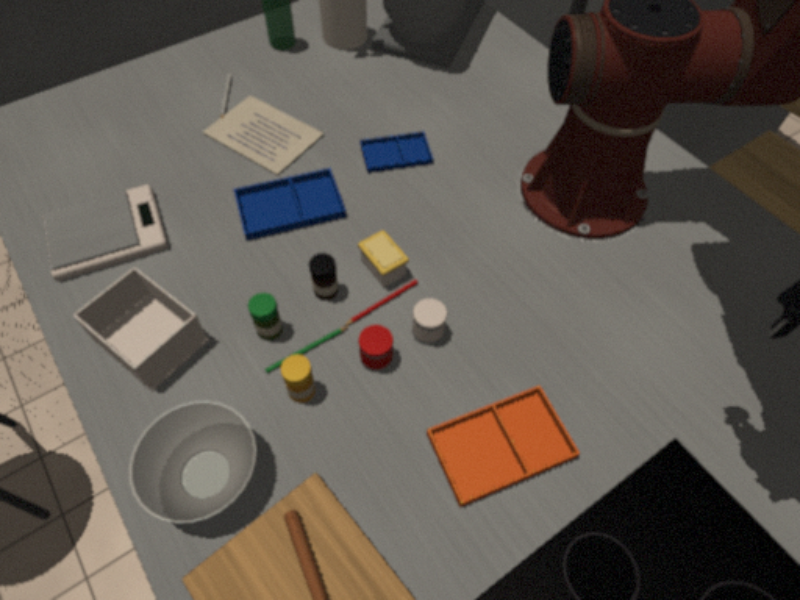

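View pics/side0b.png

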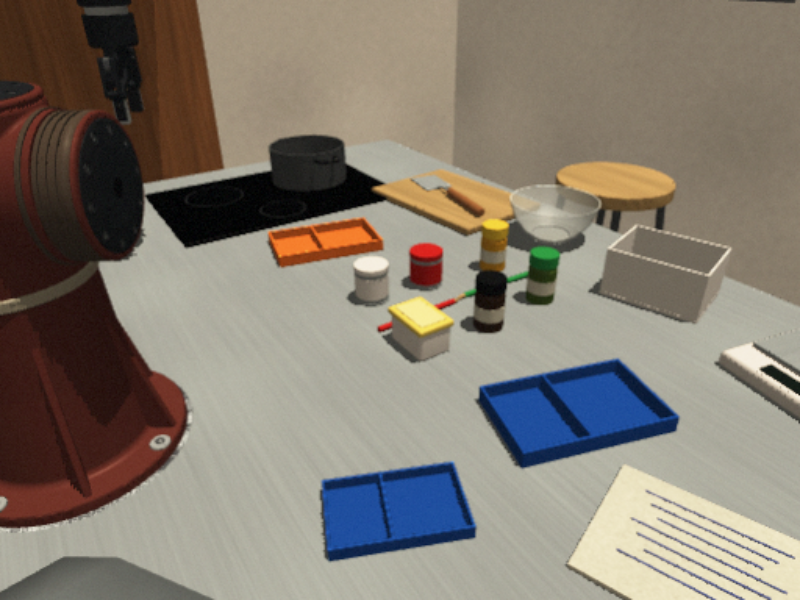

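View pics/wrist0.png

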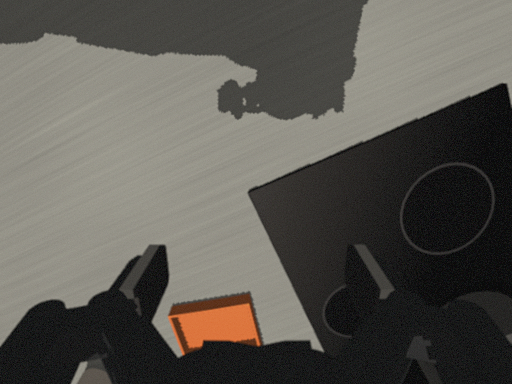

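```bash
cat > h.py <<'E'
import numpy as np,cv2,pickle
def cloud(d):
    H,W=d["depth"].shape
    u,v=np.meshgrid(np.arange(W),np.arange(H))
    p=cv2.undistortPoints(np.stack([u,v],-1).reshape(-1,1,2).astype(float),d["intrinsics"],d["dist"]).reshape(H,W,2)
    z=d["depth"].astype(float)
    c=np.dstack([p*z[...,None],z])
    w=(c-d["t"])@d["R"]
    w[z<=0]=np.nan
    return w
def load(n): return pickle.load(open(n+".pkl","rb"))
def mask(img,col):
    hsv=cv2.cvtColor(img,cv2.COLOR_RGB2HSV).astype(int); h,s,v=hsv[...,0],hsv[...,1],hsv[...,2]
    r=dict(green=(40<h)&(h<85)&(s>120),yellow=(18<h)&(h<32)&(s>130)&(v>110),red=((h<5)|(h>174))&(s>150),orange=(5<=h)&(h<16)&(s>190)&(v>100),blue=(100<h)&(h<130)&(s>120),black=(v<35))[col]
    return r
E
python3 - <<'E'
from h import *
for n in ["scene0","side0"]:
    d=load(n); w=cloud(d)
    print(n,"table z med", np.nanmedian(w[...,2]))
    for col in ["green","yellow","red","orange","blue"]:
        m=mask(d["img"],col).astype(np.uint8)
        k,l,st,c=cv2.connectedComponentsWithStats(m)
        for i in range(1,k):
            if st[i,4]<40: continue
            p=w[(l==i)]; p=p[~np.isnan(p[:,2])]
            if len(p)==0: continue
            if not(-50<np.median(p[:,2])<150): continue
            zt=np.percentile(p[:,2],95); t=p[p[:,2]>zt-6]
            print(col,st[i],"ctr",np.round(np.median(p,0)),"ztop",round(zt),"topmean",np.round(t.mean(0)),"range",np.round(np.percentile(p,[2,98],axis=0)).tolist(), [(round(x)) for x in np.array(cv2.minAreaRect(t[:,:2].astype(np.float32))[1])], cv2.minAreaRect(t[:,:2].astype(np.float32))[2])
E
```

```text
scene0 table z med 0.5458775574336309
green [159 188  18  21 267] ctr [671. -57.  81.] ztop 84 topmean [670. -62.  81.] range [[652.0, -82.0, 54.0], [688.0, -42.0, 84.0]] [42, 38] 79.00066375732422
green [191 212  27  14  51] ctr [617.   5.   8.] ztop 10 topmean [614.   5.   8.] range [[578.0, 2.0, 5.0], [648.0, 9.0, 11.0]] [6, 75] 88.94542694091797
yellow [230 148  31  28 203] ctr [454. -55.  51.] ztop 54 topmean [443. -59.  51.] range [[412.0, -102.0, 47.0], [467.0, -25.0, 54.0]] [80, 56] 89.43528747558594
yellow [180 227  19  18 265] ctr [680.  62.  81.] ztop 84 topmean [680.  63.  82.] range [[661.0, 6.0, 8.0], [701.0, 82.0, 85.0]] [43, 42] 60.878990173339844
red [391 108  18   9  43] ctr [  9.  76. 114.] ztop 128 topmean [ 13.  81. 127.] range [[-13.0, 63.0, 93.0], [41.0, 87.0, 130.0]] [3, 46] 64.46830749511719
red [226 180  41  26 102] ctr [477.  -2.   8.] ztop 10 topmean [479.  -1.   8.] range [[412.0, -6.0, 4.0], [541.0, 3.0, 11.0]] [136, 9] 1.9431192874908447
red [230 208  21  28 455] ctr [554.  87.  61.] ztop 63 topmean [551.  81.  61.] range [[528.0, 57.0, 18.0], [576.0, 1
[... 2777 characters left out ...]
, 24] 40.37362289428711
red [ 26 320  23  16  94] ctr [ -27. -119.   11.] ztop 15 topmean [ -26. -119.   13.] range [[-43.0, -123.0, 3.0], [-15.0, -111.0, 15.0]] [26, 13] 7.113911151885986
orange [ 172  140   73   31 1429] ctr [471. 312.   8.] ztop 23 topmean [466. 293.  21.] range [[377.0, 234.0, 4.0], [574.0, 379.0, 24.0]] [121, 191] 77.38806915283203
blue [ 307  230  127   69 5560] ctr [ 498. -292.    6.] ztop 23 topmean [ 495. -297.   21.] range [[400.0, -366.0, 3.0], [600.0, -217.0, 24.0]] [118, 194] 73.07542419433594
blue [ 206  296   98   63 4610] ctr [ 248. -293.    4.] ztop 17 topmean [ 245. -298.   15.] range [[181.0, -351.0, 2.0], [319.0, -237.0, 17.0]] [85, 137] 67.22217559814453
```

```bash
python3 - <<'E'
from h import *
sm=[]
for n in ["scene0","side0"]:
    d=load(n); w=cloud(d)
    for col,c0,ang in [("orange",(479,313),0),("blue",(502,-292),0)]:
        m=mask(d["img"],col)
        p=w[m]; p=p[~np.isnan(p[:,2])]; p=p[np.hypot(p[:,0]-c0[0],p[:,1]-c0[1])<130]
        (cx,cy),(a,b),t=cv2.minAreaRect(p[p[:,2]>8][:,:2].astype(np.float32))
        th=np.deg2rad(t if a>b else t-90)
        if np.cos(th)<0: th-=np.pi
        u=np.array([np.cos(th),np.sin(th)]); v=np.array([-u[1],u[0]])
        q=(p[:,:2]-[cx,cy]); x=q@u; y=q@v
        s=(abs(y)<45)&(p[:,2]>12)
        hst,e=np.histogram(x[s],bins=np.arange(-100,101,5))
        print(n,col,np.round([cx,cy,a,b]),"yaw",np.rad2deg(th)); print([(int(e[i]),int(hst[i])) for i in range(len(hst)) if hst[i]])
    for nm,c0,z in [("green",(665,-66),82),("yellow",(680,60),82),("red",(548,77),62),("black",(555,-66),82),("white",(437,84),62)]:
        s=(np.hypot(w[...,0]-c0[0],w[...,1]-c0[1])<45)&(abs(w[...,2]-z-1.5)<5)
        p=w[s]; (c,r)=cv2.minEnclosingCircle(p[:,:2].astype(np.float32)); print(n,nm,np.round(p.mean(0)),np.round(c),round(r),s.sum())
    s=(np.hypot(w[...,0]-438,w[...,1]+66)<60)&(abs(w[...,2]-53)<4); print("butter",cv2.minAreaRect(w[s][:,:2].astype(np.float32)))
E
```

```text
scene0 orange [479. 311. 116. 192.] yaw -12.296653747558594
[(-100, 9), (-95, 30), (-20, 13), (-15, 74), (90, 48), (95, 28)]
scene0 blue [ 505. -286.  122.  190.] yaw -16.767852783203125
[(-100, 1), (-95, 24), (-20, 1), (-15, 35), (90, 19)]
scene0 green [669. -63.  81.] [669. -64.] 23 218
scene0 yellow [680.  63.  81.] [680.  62.] 22 259
scene0 red [550.  81.  61.] [550.  80.] 28 336
scene0 black [550. -79.  82.] [549. -79.] 23 191
scene0 white [450.  88.  61.] [450.  87.] 28 300
butter ((439.03973388671875, -63.40679168701172), (81.15184783935547, 57.069149017333984), 89.74484252929688)
side0 orange [476. 308. 124. 192.] yaw -13.018714904785156
[(-100, 15), (-95, 16), (-15, 34), (-10, 2), (90, 18), (95, 9)]
side0 blue [ 502. -290.  118.  195.] yaw -16.622711181640625
[(-100, 80), (-95, 107), (-20, 49), (-15, 151), (-10, 2), (90, 193), (95, 25)]
side0 green [665. -70.  83.] [667. -67.] 24 148
side0 yellow [677.  57.  83.] [678.  61.] 24 115
side0 red [546.  74.  63.] [547.  78.] 29 183
side0 black [546. -86.  83.] [548. -82.] 24 187
side0 white [447.  81.  63.] [449.  86.] 29 210
butter ((437.2833557128906, -67.81951141357422), (58.591758728027344, 82.55646514892578), 0.2609942853450775)
```

{"api": "carry_out", "payload": {"series": [[0,0,0.14,0,0,0.0367,85],[0,0,0.14,0,0,0.0367,85],[0,0,0.14,0,0,0.0367,85],[0,0,0.14,0,0,0.0367,85],[0,0,0.14,0,0,0.0367,85],[0,0,0.14,0,0,0.0367,85],[0,0,0.14,0,0,0.0367,85],[0,0,0.14,0,0,0.0367,85],[0,0,0.14,0,0,0.0367,85],[0,0,0.14,0,0,0.0367,85]], "newtons": 30}}

```text
time: 2.18
tcp_pos: [213.0, 479.8, 200.0]
eef_rot: [0.709, 0.705, -0.0, 0.0]
ft_force: [1.1, 0.1, -0.9]
gripper_width: 85.2
```

{"api": "carry_out", "payload": {"series": [[-0.5,0.2,0,0,0,0,85],[-0.9,0.375,0,0,0,0,85],[-0.9,0.375,0,0,0,0,85],[-0.9,0.375,0,0,0,0,85],[-0.9,0.375,0,0,0,0,85],[-0.9,0.375,0,0,0,0,85],[-0.9,0.375,0,0,0,0,85],[-0.9,0.375,0,0,0,0,85],[-0.9,0.375,0,0,0,0,85],[-0.9,0.375,0,0,0,0,85]]}}

```text
time: 3.02
tcp_pos: [356.4, 134.1, 200.6]
eef_rot: [0.707, 0.707, 0.0, 0.0]
ft_force: [1.1, -0.2, -1.2]
gripper_width: 85.2
```

{"api": "carry_out", "payload": {"series": [[-0.9,0.375,0,0,0,0,85],[-0.9,0.375,0,0,0,0,85],[-0.9,0.375,0,0,0,0,85],[-0.9,0.375,0,0,0,0,85],[-0.6,0.25,0,0,0,0,85],[-0.4,0.17,0,0,0,0,85],[0,0,0,0,0,0,85]]}}

```text
time: 3.6
tcp_pos: [434.4, -51.2, 200.4]
eef_rot: [0.708, 0.706, 0.0, 0.001]
ft_force: [0.1, 0.5, -0.6]
gripper_width: 84.8
```

```bash
cat > look.py <<'E'
import sys; from h import *; from cell import manip
n,tag=sys.argv[1],sys.argv[2]
d=manip.get_image(n); pickle.dump(d,open(f"{n}{tag}.pkl","wb")); cv2.imwrite(f"pics/{n}{tag}.png",d["img"][:,:,::-1])
print({k:np.round(v,3).tolist() for k,v in manip.get_state().items() if k in("time","tcp_pos","q","eef_rot","gripper_width")})
E
python3 look.py wrist 1; python3 - <<'E'
from h import *
w=cloud(load("wrist1"))
s=(np.hypot(w[...,0]-438,w[...,1]+66)<60)&(abs(w[...,2]-52)<5); print("butter",cv2.minAreaRect(w[s][:,:2].astype(np.float32)),np.nanmedian(w[s][:,2]))
for nm,c0,z in [("white",(450,87),62),("black",(549,-80),82),("red",(548,79),62)]:
    s=(np.hypot(w[...,0]-c0[0],w[...,1]-c0[1])<40)&(abs(w[...,2]-z)<5); 
    if s.sum()>20: print(nm,cv2.minEnclosingCircle(w[s][:,:2].astype(np.float32)),s.sum())
E
```

```text
{'time': 3.65, 'q': [-0.282, 0.167, -0.472, 0.931, -0.0, 1.292], 'tcp_pos': [433.302, -49.513, 200.224], 'eef_rot': [0.708, 0.706, 0.0, 0.0], 'gripper_width': 84.95}
butter ((435.0786437988281, -64.39492797851562), (80.53793334960938, 57.03168487548828), 89.94029998779297) 52.55492574023792
white ((446.4100341796875, 86.4420166015625), 27.083070755004883) 2691
black ((545.8826904296875, -80.10884094238281), 22.773595809936523) 1994
red ((546.1338500976562, 79.169677734375), 27.6378116607666) 3416
```

View pics/wrist1.png

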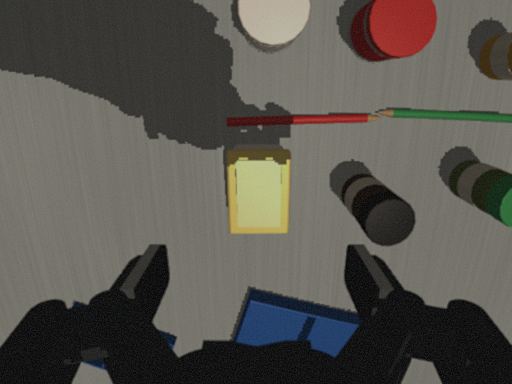

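{"api": "carry_out", "payload": {"series": [[-0.4,0.09,0,0,0,0,85],[0,0,0.5,0,0,0,85],[0,0,0.5,0,0,0,85],[0,0,0.5,0,0,0,85],[0,0,0.5,0,0,0,85],[0,0,0.5,0,0,0,85],[0,0,0.5,0,0,0,85],[0,0,0.5,0,0,0,85],[0,0,0.35,0,0,0,85],[0,0,0,0,0,0,85]]}}

```text
time: 4.48
tcp_pos: [434.3, -62.5, 44.3]
eef_rot: [0.707, 0.707, -0.001, -0.002]
ft_force: [-1.0, 0.1, 0.6]
gripper_width: 85.0
```

{"api": "carry_out", "payload": {"series": [[0,0,0,0,0,0,50],[0,0,0,0,0,0,50],[0,0,0,0,0,0,50],[0,0,0,0,0,0,50],[0,0,0,0,0,0,45],[0,0,0,0,0,0,45],[0,0,0,0,0,0,45],[0,0,0,0,0,0,45]], "newtons": 40}}

```text
time: 5.15
tcp_pos: [437.2, -64.1, 47.5]
eef_rot: [0.707, 0.707, 0.001, 0.001]
ft_force: [-0.3, 2.3, 7.6]
gripper_width: 55.3
```

{"api": "carry_out", "payload": {"series": [[0,0,-0.1,0,0,0,45],[0,0,-0.2,0,0,0,45],[0,0,-0.4,0,0,0,45],[0,0,-0.5,0,0,0,45],[0,0,-0.5,0,0,0,45],[0,0,-0.5,0,0,0,45],[0,0,-0.5,0,0,0,45],[0,0,-0.5,0,0,0,45],[0,0,-0.3,0,0,0,45],[0,0,0,0,0,0,45]]}}

```text
time: 5.98
tcp_pos: [437.8, -64.6, 189.4]
eef_rot: [0.707, 0.707, 0.001, 0.002]
ft_force: [-0.2, 0.5, -2.4]
gripper_width: 55.5
```

{"api": "carry_out", "payload": {"series": [[0.3,0,0,0,0,0,45],[0.6,0.2,0,0,0,0,45],[0.85,0.2,0,0,0,0,45],[0.85,0.2,0,0,0,0,45],[0.85,0.2,0,0,0,0,45],[0.85,0.2,0,0,0,0,45],[0.85,0.2,0,0,0,0,45],[0.85,0.2,0,0,0,0,45],[0.85,0.2,0,0,0,0,45],[0.85,0.2,0,0,0,0,45]]}}

```text
time: 6.82
tcp_pos: [508.0, 245.5, 185.7]
eef_rot: [0.707, 0.707, -0.0, -0.0]
ft_force: [1.7, -0.5, -1.1]
gripper_width: 55.3
```

{"api": "carry_out", "payload": {"series": [[0.85,0.175,0,0,0,0,45],[0.4,0,0,0,0,0,45],[0.175,0,0,0,0,0.01,45],[0,0,0,0,0,0.02,45],[0,0,0,0,0,0.02,45],[0,0,0,0,0,0.02,45],[0,0,0,0,0,0,45],[0,0,0,0,0,0,45],[0,0,0,0,0,0,45]]}}

```text
time: 7.57
tcp_pos: [515.2, 300.7, 186.0]
eef_rot: [0.78, 0.626, -0.0, -0.0]
ft_force: [0.2, 0.3, -1.4]
gripper_width: 55.3
```

```bash
python3 look.py wrist 2;  python3 look.py scene 2; python3 - <<'E'
from h import *
for n in ["scene2","wrist2"]:
    d=load(n); w=cloud(d); m=mask(d["img"],"orange")
    p=w[m]; p=p[~np.isnan(p[:,2])]; p=p[np.hypot(p[:,0]-479,p[:,1]-310)<130]
    print(n,cv2.minAreaRect(p[p[:,2]>8][:,:2].astype(np.float32)))
    s=(np.hypot(w[...,0]-517,w[...,1]-300)<60)&(abs(w[...,2]-195)<12); 
    if s.sum(): print("butter",cv2.minAreaRect(w[s][:,:2].astype(np.float32)),np.nanmedian(w[s][:,2]))
E
```

```text
{'time': 7.617, 'q': [0.406, 0.471, -0.072, 1.029, -0.0, 2.195], 'tcp_pos': [515.304, 300.698, 186.093], 'eef_rot': [0.78, 0.626, -0.0, -0.0], 'gripper_width': 55.367}
{'time': 7.667, 'q': [0.406, 0.471, -0.071, 1.029, -0.0, 2.195], 'tcp_pos': [515.317, 300.716, 186.15], 'eef_rot': [0.78, 0.626, -0.0, -0.0], 'gripper_width': 55.503}
scene2 ((479.62799072265625, 310.91290283203125), (115.23050689697266, 192.89939880371094), 77.70948028564453)
butter ((519.6053466796875, 305.1037902832031), (79.40499877929688, 75.58158874511719), 60.990421295166016) 190.3828384935475
wrist2 ((471.8638000488281, 311.06231689453125), (205.41818237304688, 86.70022583007812), 5.710946559906006)
butter ((515.423828125, 301.1654357910156), (78.77922821044922, 95.08413696289062), 76.92098999023438) 191.0706306948713
```

View pics/wrist2.png

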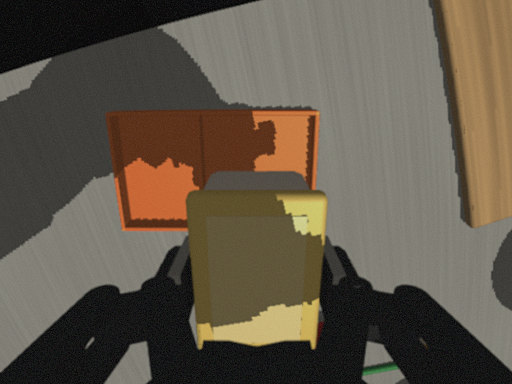

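View pics/scene2.png

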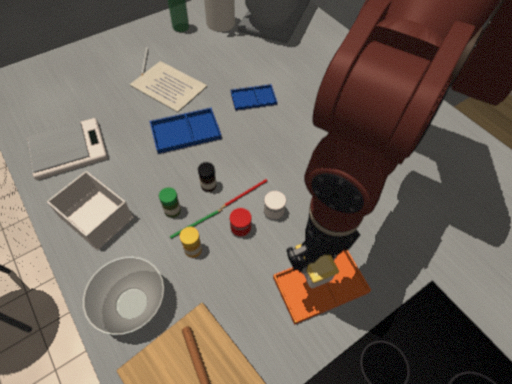

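{"api": "carry_out", "payload": {"series": [[0,0,0.3,0,0,0,45],[0,0,0.5,0,0,0,45],[0,0,0.5,0,0,0,45],[0,0,0.5,0,0,0,45],[0,0,0.5,0,0,0,45],[0,0,0.4,0,0,0,45],[0,0,0.25,0,0,0,45],[0,0,0.15,0,0,0,45],[0,0,0.1,0,0,0,45],[0,0,0,0,0,0,45]]}}

```text
time: 8.5
tcp_pos: [515.4, 300.8, 58.1]
eef_rot: [0.78, 0.625, -0.0, -0.0]
ft_force: [-0.2, 0.9, -1.4]
gripper_width: 55.2
```

{"api": "carry_out", "payload": {"series": [[0,0,0.05,0,0,0,45],[0,0,0.03,0,0,0,45],[0,0,0,0,0,0,45],[0,0,0,0,0,0,45]]}}

```text
time: 8.83
tcp_pos: [515.6, 300.9, 55.5]
eef_rot: [0.78, 0.625, 0.0, 0.0]
ft_force: [-0.0, 1.1, -2.0]
gripper_width: 55.3
```

{"api": "carry_out", "payload": {"series": [[0,0,0.03,0,0,0,45],[0,0,0.03,0,0,0,45],[0,0,0,0,0,0,45],[0,0,0,0,0,0,45]]}}

```text
time: 9.17
tcp_pos: [515.3, 300.8, 52.6]
eef_rot: [0.78, 0.625, -0.0, -0.0]
ft_force: [-0.6, 0.2, -1.1]
gripper_width: 55.2
```

{"api": "carry_out", "payload": {"series": [[0,0,0.03,0,0,0,45],[0,0,0.02,0,0,0,45],[0,0,0,0,0,0,45],[0,0,0,0,0,0,45]]}}

```text
time: 9.5
tcp_pos: [515.5, 300.9, 51.5]
eef_rot: [0.78, 0.625, 0.0, 0.0]
ft_force: [-2.1, -1.2, 7.4]
gripper_width: 55.4
```

{"api": "carry_out", "payload": {"series": [[0,0,0,0,0,0,70],[0,0,0,0,0,0,70],[0,0,0,0,0,0,70],[0,0,-0.2,0,0,0,75],[0,0,-0.5,0,0,0,80],[0,0,-0.7,0,0,0,85],[0,0,-0.7,0,0,0,85],[0,0,-0.7,0,0,0,85],[0,0,-0.7,0,0,0,85],[0,0,-0.2,0,0,0,85]]}}

```text
time: 10.33
tcp_pos: [517.1, 301.6, 203.7]
eef_rot: [0.78, 0.625, 0.003, 0.001]
ft_force: [1.3, -0.1, 0.8]
gripper_width: 84.9
```

{"api": "carry_out", "payload": {"series": [[0,0,0,0,0,-0.035,85],[0,0,0,0,0,-0.035,85],[-0.4,0.166,0,0,0,0,85],[-0.8,0.332,0,0,0,0,85],[-0.85,0.353,0,0,0,0,85],[-0.85,0.353,0,0,0,0,85],[-0.85,0.353,0,0,0,0,85],[-0.85,0.353,0,0,0,0,85],[-0.85,0.353,0,0,0,0,85],[-0.85,0.353,0,0,0,0,85]]}}

```text
time: 11.17
tcp_pos: [620.3, 47.1, 198.7]
eef_rot: [0.707, 0.707, -0.0, -0.0]
ft_force: [0.7, 0.6, -0.4]
gripper_width: 85.1
```

{"api": "carry_out", "payload": {"series": [[-0.85,0.353,0,0,0,0,85],[-0.85,0.353,0,0,0,0,85],[-0.7,0.29,0,0,0,0,85],[-0.45,0.188,0,0,0,0,85],[0,0,0,0,0,0,85],[0,0,0,0,0,0,85]]}}

```text
time: 11.67
tcp_pos: [667.3, -66.1, 198.2]
eef_rot: [0.708, 0.706, -0.0, -0.0]
ft_force: [-0.3, 0.2, -0.9]
gripper_width: 85.2
```

```bash
python3 look.py wrist 3;  python3 look.py scene 3; python3 - <<'E'
from h import *
for n in ["scene3","wrist3"]:
    d=load(n); w=cloud(d)
    for nm,c0,z in [("green",(667,-66),82),("yellow",(679,61),82),("black",(549,-80),82),("red",(548,79),62)]:
        s=(np.hypot(w[...,0]-c0[0],w[...,1]-c0[1])<40)&(abs(w[...,2]-z)<5)
        if s.sum()>20: print(n,nm,cv2.minEnclosingCircle(w[s][:,:2].astype(np.float32)),s.sum())
    s=(np.hypot(w[...,0]-517,w[...,1]-300)<60)&(abs(w[...,2]-57)<5); 
    if s.sum(): print("butter",cv2.minAreaRect(w[s][:,:2].astype(np.float32)),np.nanmedian(w[s][:,2]))
E
```

```text
{'time': 11.717, 'q': [-0.206, 0.604, 0.19, 1.157, 0.0, 1.365], 'tcp_pos': [667.054, -65.031, 198.373], 'eef_rot': [0.707, 0.707, -0.0, -0.0], 'gripper_width': 85.33}
{'time': 11.767, 'q': [-0.205, 0.604, 0.189, 1.157, 0.0, 1.365], 'tcp_pos': [666.96, -64.359, 198.525], 'eef_rot': [0.707, 0.707, -0.0, -0.0], 'gripper_width': 85.009}
scene3 green ((669.4293823242188, -64.15557861328125), 22.975797653198242) 222
scene3 yellow ((680.3534545898438, 62.33927917480469), 22.889869689941406) 267
scene3 black ((549.8505859375, -78.91544342041016), 23.755884170532227) 200
scene3 red ((549.5573120117188, 79.79413604736328), 27.72011375427246) 349
butter ((517.278564453125, 300.2444152832031), (80.66903686523438, 57.4802131652832), 77.61870574951172) 55.77774698432624
wrist3 green ((666.0736083984375, -65.19142150878906), 22.412343978881836) 2347
wrist3 yellow ((677.1590576171875, 61.86438751220703), 22.448486328125) 2679
wrist3 black ((546.6056518554688, -80.50813293457031), 22.80738067626953) 2119
wrist3 red ((546.6144409179688, 77.81178283691406), 27.264150619506836) 2199
```

View pics/wrist3.png

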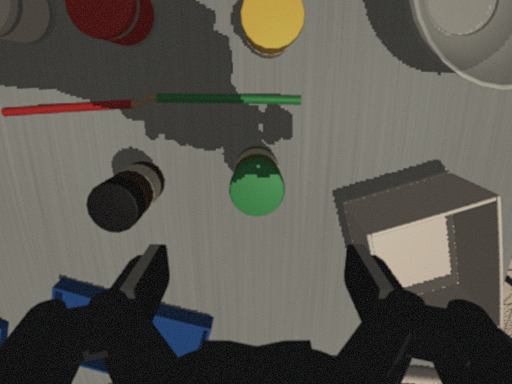

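View pics/scene3.png

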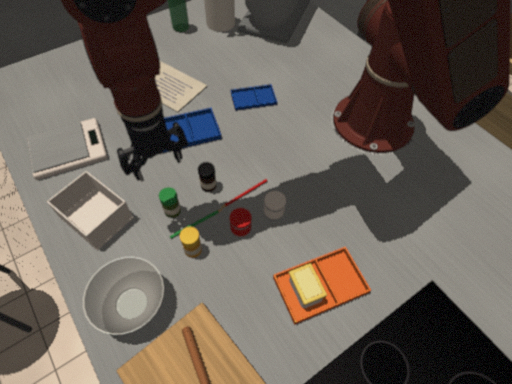

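{"api": "carry_out", "payload": {"series": [[0,0,0.3,0,0,0,68],[0,0,0.5,0,0,0,68],[0,0,0.5,0,0,0,68],[0,0,0.5,0,0,0,68],[0,0,0.5,0,0,0,68],[0,0,0.5,0,0,0,68],[0,0,0.45,0,0,0,68],[0,0,0.3,0,0,0,68],[0,0,0.14,0,0,0,68],[0,0,0,0,0,0,68]]}}

```text
time: 12.6
tcp_pos: [666.6, -64.2, 50.2]
eef_rot: [0.707, 0.707, -0.001, -0.001]
ft_force: [-0.9, 0.1, 0.2]
gripper_width: 67.9
```

{"api": "carry_out", "payload": {"series": [[0,0,0,0,0,0,40],[0,0,0,0,0,0,40],[0,0,0,0,0,0,38],[0,0,0,0,0,0,36],[0,0,0,0,0,0,35],[0,0,0,0,0,0,35],[0,0,0,0,0,0,35],[0,0,0,0,0,0,35]]}}

```text
time: 13.27
tcp_pos: [668.3, -65.2, 52.5]
eef_rot: [0.707, 0.707, 0.001, 0.001]
ft_force: [-0.9, 0.9, 6.0]
gripper_width: 43.3
```

{"api": "carry_out", "payload": {"series": [[0,0,-0.1,0,0,0,35],[0,0,-0.2,0,0,0,35],[0,0,-0.4,0,0,0,35],[0,0,-0.5,0,0,0,35],[0,0,-0.5,0,0,0,35],[0,0,-0.5,0,0,0,35],[0,0,-0.5,0,0,0,35],[0,0,-0.5,0,0,0,35],[0,0,-0.3,0,0,0,35],[0,0,0,0,0,0,35]]}}

```text
time: 14.1
tcp_pos: [668.9, -65.5, 194.9]
eef_rot: [0.707, 0.707, 0.001, 0.002]
ft_force: [-0.5, -0.0, -1.5]
gripper_width: 43.3
```

{"api": "carry_out", "payload": {"series": [[0.3,-0.19,0,0,0,0,35],[0.6,-0.377,0,0,0,0,35],[0.8,-0.502,0,0,0,0,35],[0.8,-0.502,0,0,0,0,35],[0.8,-0.502,0,0,0,0,35],[0.8,-0.502,0,0,0,0,35],[0.8,-0.502,0,0,0,0,35],[0.8,-0.502,0,0,0,0,35],[0.8,-0.502,0,0,0,0,35],[0.8,-0.502,0,0,0,0,35]]}}

```text
time: 14.93
tcp_pos: [482.5, 227.9, 190.6]
eef_rot: [0.707, 0.707, -0.0, -0.0]
ft_force: [1.3, 0.6, -1.8]
gripper_width: 43.0
```

{"api": "carry_out", "payload": {"series": [[0.8,-0.5,0,0,0,0,35],[0.8,-0.5,0,0,0,0,35],[0.5,-0.32,0,0,0,0,35],[0.27,-0.17,0,0,0,0,35],[0,0,0,0,0,0.02,35],[0,0,0,0,0,0.03,35],[0,0,0,0,0,0.02,35],[0,0,0,0,0,0,35],[0,0,0,0,0,0,35]]}}

```text
time: 15.68
tcp_pos: [424.6, 321.2, 190.8]
eef_rot: [0.78, 0.626, -0.0, 0.0]
ft_force: [-0.2, -1.0, -0.9]
gripper_width: 43.4
```

```bash
python3 look.py wrist 4;  python3 look.py side 4
```

```text
{'time': 15.733, 'q': [0.51, 0.351, -0.247, 0.974, -0.0, 2.299], 'tcp_pos': [424.609, 321.203, 190.83], 'eef_rot': [0.78, 0.626, -0.0, 0.0], 'gripper_width': 43.179}
{'time': 15.783, 'q': [0.51, 0.351, -0.247, 0.974, -0.0, 2.3], 'tcp_pos': [424.611, 321.265, 190.887], 'eef_rot': [0.78, 0.626, -0.0, 0.0], 'gripper_width': 43.033}
```

View pics/wrist4.png

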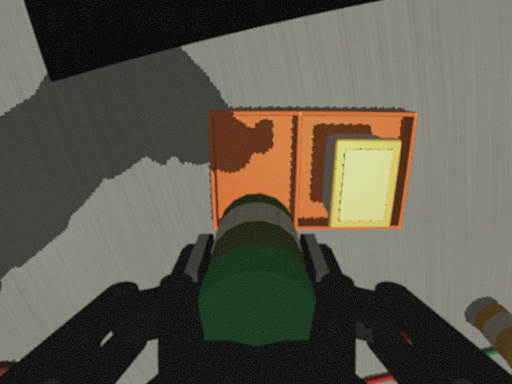

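View pics/side4.png

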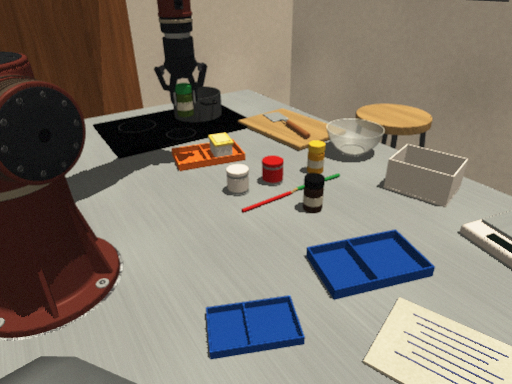

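{"api": "carry_out", "payload": {"series": [[0,0,0.3,0,0,0,35],[0,0,0.5,0,0,0,35],[0,0,0.5,0,0,0,35],[0,0,0.5,0,0,0,35],[0,0,0.5,0,0,0,35],[0,0,0.4,0,0,0,35],[0,0,0.25,0,0,0,35],[0,0,0.15,0,0,0,35],[0,0,0.1,0,0,0,35],[0,0,0,0,0,0,35]]}}

```text
time: 16.62
tcp_pos: [424.5, 321.6, 62.9]
eef_rot: [0.78, 0.625, -0.0, -0.0]
ft_force: [-0.8, 1.3, -1.2]
gripper_width: 43.3
```

{"api": "carry_out", "payload": {"series": [[0,0,0.06,0,0,0,35],[0,0,0.04,0,0,0,35],[0,0,0.03,0,0,0,35],[0,0,0,0,0,0,35],[0,0,0,0,0,0,35]]}}

```text
time: 17.03
tcp_pos: [424.6, 321.7, 58.1]
eef_rot: [0.78, 0.625, 0.0, 0.0]
ft_force: [-0.5, -0.3, -1.8]
gripper_width: 43.3
```

{"api": "carry_out", "payload": {"series": [[0,0,0.03,0,0,0,35],[0,0,0.02,0,0,0,35],[0,0,0,0,0,0,35],[0,0,0,0,0,0,35]]}}

```text
time: 17.37
tcp_pos: [424.7, 321.8, 56.5]
eef_rot: [0.78, 0.625, 0.0, 0.0]
ft_force: [-1.7, -1.0, 7.1]
gripper_width: 43.0
```

{"api": "carry_out", "payload": {"series": [[0,0,0.03,0,0,0,35],[0,0,0,0,0,0,35],[0,0,0,0,0,0,35]]}}

```text
time: 17.62
tcp_pos: [424.7, 321.8, 56.4]
eef_rot: [0.78, 0.625, 0.001, 0.0]
ft_force: [-6.5, -3.0, 22.4]
gripper_width: 43.1
```

{"api": "carry_out", "payload": {"series": [[0,0,-0.03,0,0,0,35],[0,0,0,0,0,0,60],[0,0,0,0,0,0,62],[0,0,0,0,0,0,62],[0,0,-0.2,0,0,0,62],[0,0,-0.5,0,0,0,62],[0,0,-0.8,0,0,0,70],[0,0,-0.8,0,0,0,85],[0,0,-0.8,0,0,0,85],[0,0,-0.5,0,0,0,85]]}}

```text
time: 18.45
tcp_pos: [425.2, 322.1, 203.6]
eef_rot: [0.78, 0.625, 0.002, 0.0]
ft_force: [0.3, 0.3, 0.2]
gripper_width: 84.9
```

{"api": "carry_out", "payload": {"series": [[0,0,0,0,0,-0.035,85],[0,0,0,0,0,-0.035,85],[-0.4,0.2,0,0,0,0,85],[-0.9,0.46,0,0,0,0,85],[-0.9,0.46,0,0,0,0,85],[-0.9,0.46,0,0,0,0,85],[-0.9,0.46,0,0,0,0,85],[-0.9,0.46,0,0,0,0,85],[-0.77,0.39,0,0,0,0,85],[-0.4,0.2,0,0,0,0,85]]}}

```text
time: 19.28
tcp_pos: [549.7, 75.3, 200.4]
eef_rot: [0.708, 0.706, 0.0, 0.001]
ft_force: [-0.4, -0.0, -0.1]
gripper_width: 84.8
```

{"api": "carry_out", "payload": {"series": [[0,0,0,0,0,0,85],[0,0,0,0,0,0,85]]}}

```text
time: 19.45
tcp_pos: [548.2, 78.1, 200.0]
eef_rot: [0.708, 0.706, -0.0, -0.0]
ft_force: [-1.2, 0.2, -0.4]
gripper_width: 85.3
```

```bash
python3 look.py wrist 5;  python3 look.py scene 5; python3 - <<'E'
from h import *
for n in ["scene5","wrist5"]:
    d=load(n); w=cloud(d)
    for nm,c0,z in [("greenPlaced",(425,321),86),("yellow",(679,61),82),("black",(549,-80),82),("red",(548,79),62),("white",(449,86),62)]:
        s=(np.hypot(w[...,0]-c0[0],w[...,1]-c0[1])<40)&(abs(w[...,2]-z)<5)
        if s.sum()>20: print(n,nm,cv2.minEnclosingCircle(w[s][:,:2].astype(np.float32)),s.sum(),np.median(w[s][:,2]))
E
```

```text
{'time': 19.5, 'q': [0.011, 0.381, -0.175, 1.015, 0.0, 1.582], 'tcp_pos': [547.744, 78.984, 200.039], 'eef_rot': [0.707, 0.707, -0.0, -0.0], 'gripper_width': 85.23}
{'time': 19.55, 'q': [0.012, 0.381, -0.175, 1.015, 0.0, 1.582], 'tcp_pos': [547.586, 79.562, 200.04], 'eef_rot': [0.707, 0.707, -0.0, -0.0], 'gripper_width': 85.058}
scene5 greenPlaced ((426.72393798828125, 321.7193298339844), 22.45110321044922) 309 85.37763467473097
scene5 yellow ((680.2140502929688, 62.7398681640625), 22.548093795776367) 270 81.42182742327503
scene5 black ((549.8450317382812, -81.28035736083984), 22.5526065826416) 149 81.03669153351419
scene5 red ((549.7131958007812, 80.21783447265625), 27.61683464050293) 349 61.121478272971196
scene5 white ((449.7564392089844, 86.95685577392578), 28.537220001220703) 318 61.26316208417634
wrist5 yellow ((677.2315063476562, 62.24243927001953), 23.02442169189453) 2085 81.87309001587612
wrist5 black ((546.1334838867188, -76.96710205078125), 21.77436637878418) 731 81.70532223589234
wrist5 red ((546.443115234375, 79.58419799804688), 27.522863388061523) 3003 62.10738136663041
wrist5 white ((446.67364501953125, 87.40635681152344), 28.02972412109375) 3029 62.098258558675866
```

View pics/scene5.png

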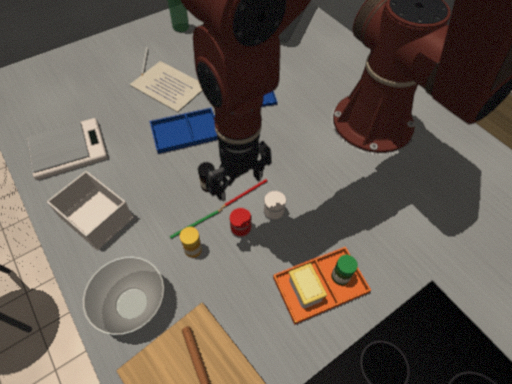

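View pics/wrist5.png

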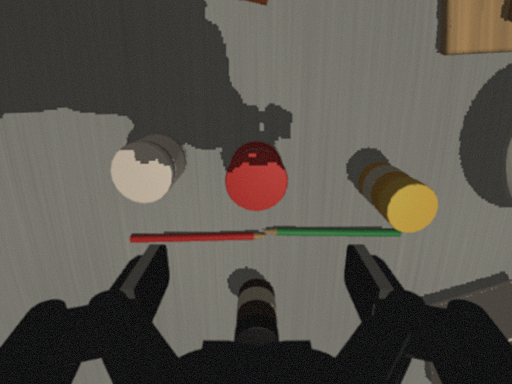

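{"api": "carry_out", "payload": {"series": [[0,0,0.3,0,0,0,74],[0,0,0.5,0,0,0,74],[0,0,0.5,0,0,0,74],[0,0,0.5,0,0,0,74],[0,0,0.5,0,0,0,74],[0,0,0.5,0,0,0,74],[0,0,0.5,0,0,0,74],[0,0,0.34,0,0,0,74],[0,0,0.16,0,0,0,74],[0,0,0,0,0,0,74]]}}

```text
time: 20.38
tcp_pos: [546.7, 79.9, 46.9]
eef_rot: [0.707, 0.708, -0.001, -0.001]
ft_force: [-0.6, 0.5, -0.5]
gripper_width: 73.6
```

{"api": "carry_out", "payload": {"series": [[0,0,0,0,0,0,50],[0,0,0,0,0,0,48],[0,0,0,0,0,0,45],[0,0,0,0,0,0,44],[0,0,0,0,0,0,44],[0,0,0,0,0,0,44],[0,0,0,0,0,0,44],[0,0,0,0,0,0,44]]}}

```text
time: 21.05
tcp_pos: [548.8, 79.2, 49.1]
eef_rot: [0.707, 0.707, 0.001, 0.0]
ft_force: [-1.7, 2.8, 6.8]
gripper_width: 53.0
```

{"api": "carry_out", "payload": {"series": [[0,0,-0.1,0,0,0,44],[0,0,-0.2,0,0,0,44],[0,0,-0.4,0,0,0,44],[0,0,-0.5,0,0,0,44],[0,0,-0.5,0,0,0,44],[0,0,-0.5,0,0,0,44],[0,0,-0.5,0,0,0,44],[0,0,-0.5,0,0,0,44],[0,0,-0.3,0,0,0,44],[0,0,0,0,0,0,44]]}}

```text
time: 21.88
tcp_pos: [549.6, 78.8, 191.2]
eef_rot: [0.707, 0.707, 0.002, 0.002]
ft_force: [0.3, -0.3, -2.7]
gripper_width: 53.0
```

{"api": "carry_out", "payload": {"series": [[-0.3,0,0,0,0,0,44],[-0.6,0,0,0,0,0,44],[-0.85,0,0,0,0,0,44],[-0.85,0,0,0,0,0,44],[-0.85,0,0,0,0,0,44],[-0.85,0,0,0,0,0,44],[-0.85,0,0,0,0,0,44],[-0.85,0,0,0,0,0,44],[-0.85,0,0,0,0,0,44],[-0.85,0,0,0,0,0,44]]}}

```text
time: 22.72
tcp_pos: [546.8, -231.2, 186.7]
eef_rot: [0.707, 0.707, -0.0, -0.001]
ft_force: [0.3, 0.3, -2.3]
gripper_width: 53.5
```

{"api": "carry_out", "payload": {"series": [[-0.85,-0.13,0,0,0,0,44],[-0.6,0,0,0,0,0,44],[-0.32,0,0,0,0,0,44],[0,0,0,0,0,0.0232,44],[0,0,0,0,0,0.0232,44],[0,0,0,0,0,0.0232,44],[0,0,0,0,0,0.0232,44],[0,0,0,0,0,0,44],[0,0,0,0,0,0,44]]}}

```text
time: 23.47
tcp_pos: [542.5, -299.6, 187.2]
eef_rot: [0.802, 0.598, -0.0, -0.001]
ft_force: [0.5, 0.8, -2.1]
gripper_width: 53.1
```

```bash
python3 look.py wrist 6
```

```text
{'time': 23.517, 'q': [-0.622, 0.513, 0.003, 1.061, 0.0, 1.237], 'tcp_pos': [542.585, -299.623, 187.325], 'eef_rot': [0.801, 0.598, -0.0, -0.001], 'gripper_width': 52.938}
```

View pics/wrist6.png

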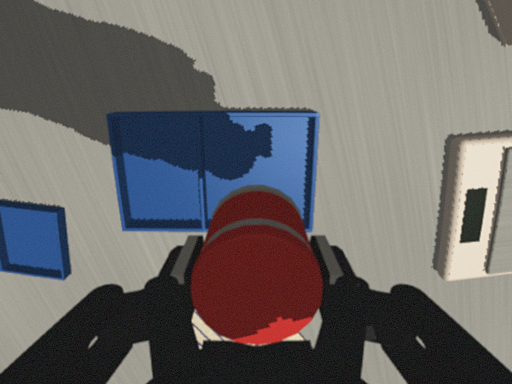

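{"api": "carry_out", "payload": {"series": [[0,0,0.3,0,0,0,44],[0,0,0.5,0,0,0,44],[0,0,0.5,0,0,0,44],[0,0,0.5,0,0,0,44],[0,0,0.5,0,0,0,44],[0,0,0.4,0,0,0,44],[0,0,0.25,0,0,0,44],[0,0,0.15,0,0,0,44],[0,0,0.1,0,0,0,44],[0,0,0,0,0,0,44]]}}

```text
time: 24.35
tcp_pos: [542.9, -299.9, 59.6]
eef_rot: [0.802, 0.597, -0.0, -0.0]
ft_force: [-0.4, 0.4, -1.8]
gripper_width: 53.4
```

{"api": "carry_out", "payload": {"series": [[0,0,0.06,0,0,0,44],[0,0,0.04,0,0,0,44],[0,0,0.02,0,0,0,44],[0,0,0,0,0,0,44],[0,0,0,0,0,0,44]]}}

```text
time: 24.77
tcp_pos: [543.0, -300.1, 55.4]
eef_rot: [0.802, 0.597, 0.0, 0.0]
ft_force: [-0.8, -0.3, -2.8]
gripper_width: 52.9
```

{"api": "carry_out", "payload": {"series": [[0,0,0.03,0,0,0,44],[0,0,0.01,0,0,0,44],[0,0,0,0,0,0,44],[0,0,0,0,0,0,44]]}}

```text
time: 25.1
tcp_pos: [542.9, -299.9, 53.5]
eef_rot: [0.802, 0.597, -0.0, -0.0]
ft_force: [0.0, 0.3, -1.1]
gripper_width: 53.1
```

{"api": "carry_out", "payload": {"series": [[0,0,0.03,0,0,0,44],[0,0,0,0,0,0,44],[0,0,0,0,0,0,44]]}}

```text
time: 25.35
tcp_pos: [543.0, -300.0, 53.1]
eef_rot: [0.802, 0.597, 0.0, 0.0]
ft_force: [-2.3, 1.1, 5.1]
gripper_width: 53.1
```

Contact; release and rise, then on to the yellow jar.

{"api": "carry_out", "payload": {"series": [[0,0,0,0,0,0,68],[0,0,0,0,0,0,70],[0,0,0,0,0,0,70],[0,0,-0.2,0,0,0,70],[0,0,-0.5,0,0,0,70],[0,0,-0.8,0,0,0,70],[0,0,-0.8,0,0,0,85],[0,0,-0.8,0,0,0,85],[0,0,-0.5,0,0,0,85],[0,0,0,0,0,0,85]]}}

```text
time: 26.18
tcp_pos: [545.0, -301.4, 202.0]
eef_rot: [0.802, 0.597, 0.001, 0.004]
ft_force: [0.4, -0.9, 0.7]
gripper_width: 84.7
```

{"api": "carry_out", "payload": {"series": [[0,0,0,0,0,-0.031,85],[0,0,0,0,0,-0.031,85],[0,0,0,0,0,-0.031,85],[0.4,0.15,0,0,0,0,85],[0.8,0.3,0,0,0,0,85],[0.85,0.319,0,0,0,0,85],[0.85,0.319,0,0,0,0,85],[0.85,0.319,0,0,0,0,85],[0.85,0.319,0,0,0,0,85],[0.85,0.319,0,0,0,0,85]]}}

```text
time: 27.02
tcp_pos: [624.8, -80.1, 196.3]
eef_rot: [0.707, 0.707, -0.0, -0.0]
ft_force: [1.7, -0.4, -0.0]
gripper_width: 84.9
```

{"api": "carry_out", "payload": {"series": [[0.85,0.319,0,0,0,0,85],[0.85,0.319,0,0,0,0,85],[0.85,0.319,0,0,0,0,85],[0.65,0.244,0,0,0,0,85],[0.4,0.15,0,0,0,0,85],[0,0,0,0,0,0,85],[0,0,0,0,0,0,85],[0,0,0,0,0,0,85]]}}

```text
time: 27.68
tcp_pos: [678.2, 61.5, 196.1]
eef_rot: [0.707, 0.707, -0.0, -0.0]
ft_force: [-0.5, -0.2, 0.7]
gripper_width: 85.2
```

```bash
python3 look.py wrist 7;  python3 look.py scene 7; python3 - <<'E'
from h import *
for n in ["scene7","wrist7"]:
    d=load(n); w=cloud(d)
    for nm,c0,z in [("redPlaced",(543,-300),66),("yellow",(679,61),82),("black",(549,-80),82),("white",(449,86),62)]:
        s=(np.hypot(w[...,0]-c0[0],w[...,1]-c0[1])<40)&(abs(w[...,2]-z)<5)
        if s.sum()>20: print(n,nm,cv2.minEnclosingCircle(w[s][:,:2].astype(np.float32)),s.sum(),np.median(w[s][:,2]))
    p=w[(w[...,0]>690)&(w[...,0]<830)&(abs(w[...,1]-62)<70)&(w[...,2]>20)]
    if len(p): print("obstacle",np.percentile(p,[1,50,99],axis=0).round().tolist())
E
```

```text
{'time': 27.733, 'q': [-0.017, 0.627, 0.224, 1.168, -0.0, 1.554], 'tcp_pos': [678.165, 61.136, 196.229], 'eef_rot': [0.707, 0.707, -0.0, -0.0], 'gripper_width': 84.807}
{'time': 27.783, 'q': [-0.018, 0.627, 0.224, 1.168, -0.0, 1.554], 'tcp_pos': [678.228, 60.962, 196.312], 'eef_rot': [0.707, 0.707, -0.0, -0.0], 'gripper_width': 85.484}
scene7 yellow ((680.222412109375, 61.88786315917969), 22.969377517700195) 269 81.23760452982508
scene7 black ((548.5534057617188, -80.22737121582031), 22.445350646972656) 104 81.291165822616
scene7 white ((449.36053466796875, 87.8299331665039), 28.19027328491211) 321 61.48688348821213
obstacle [[691.0, 24.0, 26.0], [715.0, 97.0, 551.0], [821.0, 117.0, 665.0]]
wrist7 yellow ((677.0918579101562, 62.02513122558594), 22.588294982910156) 2380 82.08906205162292
wrist7 white ((452.70867919921875, 85.88936614990234), 27.115577697753906) 1272 62.0692909605733
obstacle [[691.0, 33.0, 24.0], [729.0, 73.0, 239.0], [825.0, 121.0, 264.0]]
```

View pics/scene7.png

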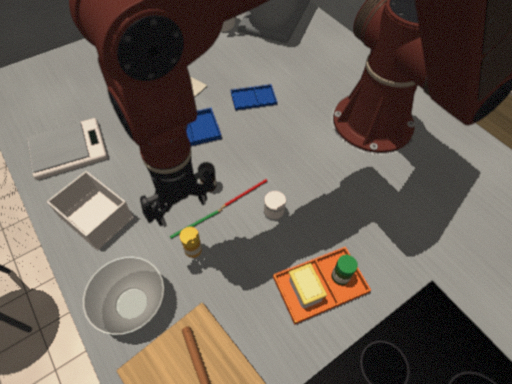

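View pics/wrist7.png

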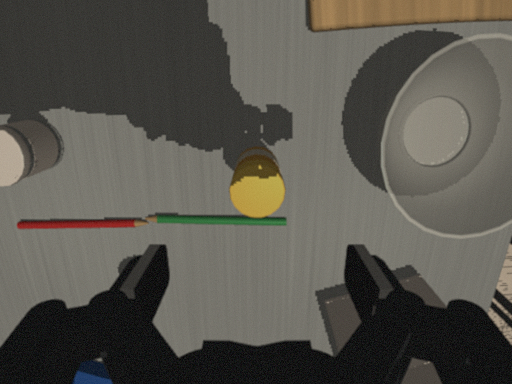

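{"api": "carry_out", "payload": {"series": [[0,0,0.3,0,0,0,68],[0,0,0.5,0,0,0,68],[0,0,0.5,0,0,0,68],[0,0,0.5,0,0,0,68],[0,0,0.5,0,0,0,68],[0,0,0.5,0,0,0,68],[0,0,0.4,0,0,0,68],[0,0,0.3,0,0,0,68],[0,0,0.12,0,0,0,68],[0,0,0,0,0,0,68]]}}

```text
time: 28.62
tcp_pos: [677.8, 61.5, 50.6]
eef_rot: [0.707, 0.707, -0.001, -0.001]
ft_force: [0.2, 0.4, 0.3]
gripper_width: 68.0
```

{"api": "carry_out", "payload": {"series": [[0,0,0,0,0,0,40],[0,0,0,0,0,0,40],[0,0,0,0,0,0,38],[0,0,0,0,0,0,36],[0,0,0,0,0,0,35],[0,0,0,0,0,0,35],[0,0,0,0,0,0,35],[0,0,0,0,0,0,35]]}}

```text
time: 29.28
tcp_pos: [679.4, 62.1, 52.9]
eef_rot: [0.707, 0.707, 0.001, 0.001]
ft_force: [-0.2, -1.0, 5.6]
gripper_width: 42.7
```

{"api": "carry_out", "payload": {"series": [[0,0,-0.1,0,0,0,35],[0,0,-0.2,0,0,0,35],[0,0,-0.4,0,0,0,35],[0,0,-0.5,0,0,0,35],[0,0,-0.5,0,0,0,35],[0,0,-0.5,0,0,0,35],[0,0,-0.5,0,0,0,35],[0,0,-0.5,0,0,0,35],[0,0,-0.3,0,0,0,35],[0,0,0,0,0,0,35]]}}

```text
time: 30.12
tcp_pos: [680.0, 62.2, 195.4]
eef_rot: [0.707, 0.707, 0.002, 0.002]
ft_force: [0.9, 0.1, -0.3]
gripper_width: 43.3
```

{"api": "carry_out", "payload": {"series": [[-0.3,-0.203,0,0,0,0,35],[-0.6,-0.407,0,0,0,0,35],[-0.75,-0.508,0,0,0,0,35],[-0.75,-0.508,0,0,0,0,35],[-0.75,-0.508,0,0,0,0,35],[-0.75,-0.508,0,0,0,0,35],[-0.75,-0.508,0,0,0,0,35],[-0.75,-0.508,0,0,0,0,35],[-0.75,-0.508,0,0,0,0,35],[-0.75,-0.508,0,0,0,0,35]]}}

```text
time: 30.95
tcp_pos: [490.2, -214.9, 191.0]
eef_rot: [0.707, 0.707, -0.0, -0.0]
ft_force: [0.3, -0.3, -1.7]
gripper_width: 43.3
```

{"api": "carry_out", "payload": {"series": [[-0.75,-0.508,0,0,0,0,35],[-0.45,-0.305,0,0,0,0,35],[-0.26,-0.18,0,0,0,0,35],[0,0,0,0,0,0.0232,35],[0,0,0,0,0,0.0232,35],[0,0,0,0,0,0.0232,35],[0,0,0,0,0,0.0232,35],[0,0,0,0,0,0,35],[0,0,0,0,0,0,35]]}}

```text
time: 31.7
tcp_pos: [452.1, -271.8, 191.2]
eef_rot: [0.801, 0.598, 0.0, -0.0]
ft_force: [-0.9, 0.1, -1.7]
gripper_width: 43.1
```

```bash
python3 look.py wrist 8; python3 look.py side 8
```

```text
{'time': 31.75, 'q': [-0.68, 0.342, -0.259, 0.971, 0.0, 1.178], 'tcp_pos': [452.114, -271.909, 191.242], 'eef_rot': [0.801, 0.598, 0.0, -0.0], 'gripper_width': 43.143}
{'time': 31.8, 'q': [-0.68, 0.342, -0.259, 0.971, 0.0, 1.179], 'tcp_pos': [452.159, -272.031, 191.307], 'eef_rot': [0.801, 0.598, 0.0, -0.0], 'gripper_width': 43.35}
```

View pics/wrist8.png

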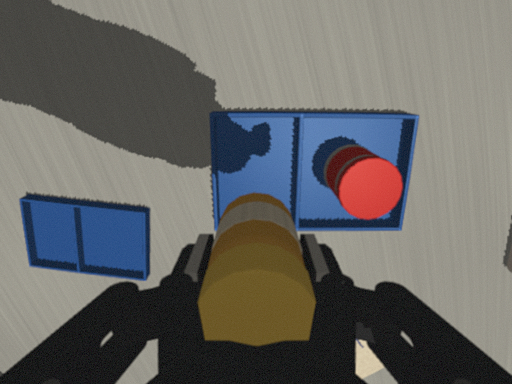

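View pics/side8.png

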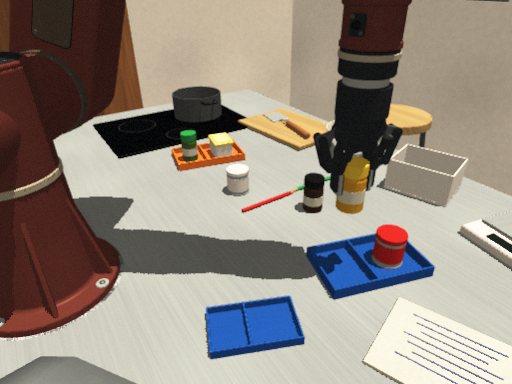

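{"api": "carry_out", "payload": {"series": [[0,0,0.3,0,0,0,35],[0,0,0.5,0,0,0,35],[0,0,0.5,0,0,0,35],[0,0,0.5,0,0,0,35],[0,0,0.5,0,0,0,35],[0,0,0.4,0,0,0,35],[0,0,0.25,0,0,0,35],[0,0,0.15,0,0,0,35],[0,0,0.1,0,0,0,35],[0,0,0,0,0,0,35]]}}

```text
time: 32.63
tcp_pos: [452.1, -272.3, 63.3]
eef_rot: [0.802, 0.597, -0.0, -0.0]
ft_force: [0.2, 0.1, -0.2]
gripper_width: 43.2
```

{"api": "carry_out", "payload": {"series": [[0,0,0.06,0,0,0,35],[0,0,0.04,0,0,0,35],[0,0,0.03,0,0,0,35],[0,0,0,0,0,0,35],[0,0,0,0,0,0,35]]}}

```text
time: 33.05
tcp_pos: [452.2, -272.5, 58.5]
eef_rot: [0.802, 0.597, 0.0, 0.0]
ft_force: [0.8, -0.0, -0.8]
gripper_width: 43.5
```

{"api": "carry_out", "payload": {"series": [[0,0,0.03,0,0,0,35],[0,0,0,0,0,0,35],[0,0,0,0,0,0,35]]}}

```text
time: 33.3
tcp_pos: [452.0, -272.4, 57.1]
eef_rot: [0.802, 0.597, -0.0, 0.0]
ft_force: [-0.4, 0.4, -0.9]
gripper_width: 43.5
```

{"api": "carry_out", "payload": {"series": [[0,0,0.025,0,0,0,35],[0,0,0,0,0,0,35],[0,0,0,0,0,0,35]]}}

```text
time: 33.55
tcp_pos: [452.1, -272.5, 56.8]
eef_rot: [0.802, 0.597, 0.0, 0.0]
ft_force: [-3.0, 2.3, 9.3]
gripper_width: 43.6
```

{"api": "carry_out", "payload": {"series": [[0,0,0,0,0,0,60],[0,0,0,0,0,0,62],[0,0,0,0,0,0,62],[0,0,-0.2,0,0,0,62],[0,0,-0.5,0,0,0,62],[0,0,-0.8,0,0,0,70],[0,0,-0.8,0,0,0,85],[0,0,-0.8,0,0,0,85],[0,0,-0.5,0,0,0,85],[0,0,0,0,0,0,85]]}}

```text
time: 34.38
tcp_pos: [454.0, -273.9, 205.1]
eef_rot: [0.802, 0.597, 0.001, 0.004]
ft_force: [1.4, -1.0, -0.2]
gripper_width: 84.9
```

{"api": "carry_out", "payload": {"series": [[0.6,0,0,0,0,0,85],[0.8,0,0,0,0,0,85],[0.8,0,0,0,0,0,85],[0.6,0,0,0,0,0,85],[0,0,0,0,0,0,85],[0,0,0,0,0,0,85]]}}

```text
time: 34.88
tcp_pos: [484.2, -163.9, 199.9]
eef_rot: [0.801, 0.598, -0.0, -0.0]
ft_force: [-0.9, -1.0, -0.3]
gripper_width: 84.7
```

```bash
python3 look.py side 9;  python3 look.py scene 9; python3 look.py wrist 9; python3 - <<'E'
from h import *
O=((477.5,309.5),-12.6);B=((503.5,-288),-16.7)
for n in ["scene9","side9","wrist9"]:
    d=load(n); w=cloud(d)
    for nm,c0,z,t in [("green",(425,321),86,O),("butter",(517,300),56,O),("red",(543,-300),66,B),("yellow",(452,-272),86,B),("black",(549,-80),82,0),("white",(449,86),62,0)]:
        s=(np.hypot(w[...,0]-c0[0],w[...,1]-c0[1])<40)&(abs(w[...,2]-z)<5)
        if s.sum()<20: continue
        c,r=cv2.minEnclosingCircle(w[s][:,:2].astype(np.float32)); loc=""
        if t:
            a=np.deg2rad(t[1]); e=np.array(c)-t[0]; loc=np.round([e@[np.cos(a),np.sin(a)],e@[-np.sin(a),np.cos(a)]],1)
        A=np.c_[w[s][:,:2],np.ones(s.sum())]; q=np.linalg.lstsq(A,w[s][:,2],rcond=None)[0]
        print(n,nm,np.round(c),round(r),s.sum(),"z",round(np.median(w[s][:,2]),1),"local",loc,"tilt",np.round(np.hypot(*q[:2]),3))
E
```

```text
{'time': 34.933, 'q': [-0.471, 0.305, -0.288, 0.978, -0.0, 1.389], 'tcp_pos': [484.083, -164.841, 199.923], 'eef_rot': [0.802, 0.598, -0.0, -0.0], 'gripper_width': 84.833}
{'time': 34.983, 'q': [-0.472, 0.305, -0.288, 0.978, -0.0, 1.389], 'tcp_pos': [483.992, -165.418, 199.938], 'eef_rot': [0.802, 0.597, -0.0, -0.0], 'gripper_width': 84.657}
{'time': 35.033, 'q': [-0.473, 0.305, -0.287, 0.978, -0.0, 1.39], 'tcp_pos': [483.944, -165.719, 199.946], 'eef_rot': [0.802, 0.597, -0.0, -0.0], 'gripper_width': 85.269}
scene9 green [427. 323.] 23 307 z 85.3 local [-52.1   1.7] tilt 0.015
scene9 butter [517. 300.] 40 808 z 56.0 local [40.7 -0.6] tilt 0.01
scene9 red [ 544. -298.] 29 218 z 65.3 local [41.4  1.7] tilt 0.014
scene9 yellow [ 455. -271.] 24 145 z 85.2 local [-51.3   2.7] tilt 0.022
scene9 black [548. -78.] 24 200 z 81.1 local  tilt 0.023
scene9 white [449.  88.] 29 325 z 61.2 local  tilt 0.01
side9 green [426. 317.] 22 98 z 87.7 local [-52.2  -3.6] tilt 0.097
side9 butter [517. 300.] 40 184 z 58.5 local [40.8 -1. ] tilt 0.021
side9 red [ 543. -301.] 29 509 z 66.9 local [41.1 -0.8] tilt 0.044
side9 yellow [ 452. -274.] 23 372 z 86.9 local [-53.2  -1.5] tilt 0.067
side9 black [549. -83.] 24 198 z 83.1 local  tilt 0.068
side9 white [449.  83.] 28 225 z 63.4 local  tilt 0.057
wrist9 red [ 538. -300.] 27 847 z 65.8 local [36.3 -1.3] tilt 0.025
wrist9 yellow [ 451. -272.] 23 1635 z 85.9 local [-55.1   0.3] tilt 0.031
wrist9 black [546. -81.] 23 3136 z 82.1 local  tilt 0.001
```

View pics/side9.png

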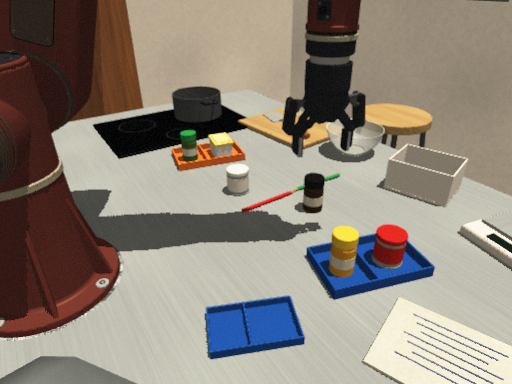

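View pics/scene9.png

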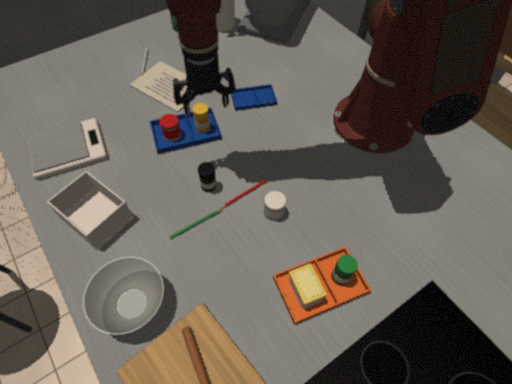

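All four stand upright in the right compartments: the top heights fit a 4 mm floor, and the black jar and white tin have not moved. I'm handing the job in.

```bash
python3 -c "
from cell import manip
print(manip.finish_job())"
```

```text
the job is handed in; nothing more can be done
None
```

Both kits are made up and the job is handed in at about 35 s of the 109 s allowed. `finish_job` gave no verdict.

- **Orange tray:** the butter tub is in the large compartment, about (+41, −1) mm in the tray's frame. The green-capped jar is in the small one, about (−52, 0).
- **Blue tray:** I used the 194 × 118 mm tray; the other blue one measured about 137 × 86 mm. The red tin is in the large compartment, about (+41, 0), and the yellow-capped jar is in the small one, about (−52, 0).
- **Setting down:** each thing was lowered in steps of about 1 mm until the wrist force showed contact (5–22 N, highest with the green jar), then released.

**Last checks:**
- The top heights fit each thing standing on the 4 mm floor: 56 mm for the butter, 66 mm for the red tin and 86 mm for the two jars.
- The black-capped jar and white tin measured within about 4 mm of their start positions, which is about the measuring error.
- The gripper was clear of everything.

**Disagreements:**
- The cameras disagreed by 2–6 mm on positions. The widest gaps were the wrist view of the partly hidden red tin and the green jar between the scene and side views.
- The side camera's depth suggested tilts of up to 0.097 rad on the small cap tops, just under the 0.1 limit. It showed 0.06–0.07 on the untouched jar and tin too, and the scene camera gave 0.022 or less on all four placed things, so I took it as noise.

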